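Clear the pattern and poise the gouge over the marked line

TASK

Take the plywood leaf pattern off the carving panel, lower it by its eye down over the pattern post so that it lies flat on the stack there, without dropping it, and let go of it. Then draw the pale gouge with the red-ended handle out of the rack and get ready to start the cut: its edge a couple of centimetres above the cross where the pencil line begins, square across the line and not touching the panel, hollow of the blade upward, and the handle leaning back about 45 degrees, away from the way the line runs. Finish still holding the gouge there, and leave the other tools in the rack and the mallet, tin and honing slip on the bench where they are.

Things in the scene. Friction and masses are not known exactly. Their poses are not given: they have to be found in the camera images.
- pattern: loose pale plywood leaf pattern, 8 mm thick, about 135 x 70 mm, 60 g, flat on the panel's bare half, over or beside the pencil line. Origin: underside, below the knob; z up; x from knob to eye. Its dark wooden knob, 24 mm in diameter, stands on the z axis from 8 to 38 mm above the underside: grip it there.
- pattern_eye (a point): centre of the pattern's round eye (a through hole 22 mm in diameter in a rounded end of 20 mm radius), at the underside, 55 mm from the knob's axis along the pattern's x.
- post: fixed pattern post on the bench, left or right of the panel: dark turned foot 104 mm in diameter, two round plywood rosette patterns (154 mm wide) threaded on, and an upright dark dowel 12 mm in diameter with a round tip 108 mm above the bench. Origin: centre of the foot's underside; z up along the dowel.
- post_seat (a point): point on the dowel's axis at the top of the patterns already there, 46 mm above the bench: the underside of the new pattern comes to rest at this height, where it clears the panel's 40 mm high frame.
- rack: fixed open wooden tool rack, across the panel from the post, 290 mm (its x) by 90 mm; top board 82 to 100 mm above the bench with four vertical through holes 21 mm in diameter at x = -87, -29, 29, 87 mm. In each a carving tool stands blade down on its ferrule, reaching 207 mm up. Origin: centre of the underside.
- gouge: gouge to take: pale octagonal handle, red end; 183 mm, 110 g; in any hole, x within 0.45 rad of world x. Origin: middle of the edge; z from edge to handle end; hollow faces x, edge along y. Blade to z = 46 mm, 17 mm wide; socket to 75, 18 wide; brass ferrule to 87, 29 wide; handle to 182, 26 across its flats (facing x, y and diagonals). Comes free of the rack after rising 75 mm.
- gouge_edge (a point): middle of the gouge's cutting edge (the gouge's origin)
- gouge_handle (a point): point on the gouge's axis 135 mm from the edge, the middle of the handle: a good place to grip it. In the rack it is 160 mm above the bench.
- panel: fixed wooden panel being carved, 260 mm (its x) by 340 mm (its y). Frame 22 mm wide and 40 mm high with studs to 43 mm; bench dogs 48 mm high at its -x edge; bare ground 30 mm above the bench (y < 45 mm); carved scrolls on the rest, to about 40 mm. Origin: centre of the underside; x roughly away from the robot.
- mark: cross drawn on the panel's bare ground where the cut starts, with the pencil line running from it 75 mm along this frame's x (roughly away from the robot); z up. Origin: centre of the cross, on the ground surface, 30 mm above the bench. The pattern may cover it at first.
- chisel: dark-handled flat chisel in the rack, of the gouge's size; same axes; leave it
- veiner: dark-handled narrow gouge in the rack, of the gouge's size; same axes; leave it
- skew: dark-handled skew chisel in the rack, of the gouge's size; same axes; leave it
- mallet: loose dark wooden mallet lying beyond the panel; head 68 x 150 x 66 mm, handle 170 mm along its y; origin: underside of the head's middle; leave it
- wax_tin: loose brass tin with a pale lid, 60 mm in diameter and 40 mm high, beyond the panel; origin: centre of the underside; leave it
- slipstone: loose grey honing slip, a smooth block 85 x 35 x 12 mm, lying beyond the panel; origin: centre of the underside; leave it

How it is judged (in metres and radians):
On the way, in this order (a step that is already met when the one before it is completed fails the run):
1. the pattern lies flat on the stack, threaded on the post, and has been let go (horizontal distance between pattern_eye and post_seat below 0.009 m and z of pattern_eye in the frame of post_seat between -0.004 and 0.005 m and angle between pattern's own z axis and vertical below 0.1 rad and contact force between the fingers and pattern below 0.1 N and linear speed of pattern below 0.03 m/s), for 0.2 s.
2. the gouge is drawn clear of the rack, in the fingers (z of gouge_edge in the frame of rack above 0.102 m and contact force between the fingers and gouge above 0.5 N and contact force between gouge and rack below 0.1 N), for 0.1 s.
At the end, for the whole second after the job is handed in: Pattern at rest and free on the post: eye within 9 mm of its axis, flat, -4 to +5 mm from the seat. Gouge still, held by the fingers alone: edge within 20 mm of the cross, 6 to 45 mm up, leaning 30 to 60 degrees with the handle back from the line, square to it within 0.35 rad, hollow up (all of step 1 and horizontal distance between gouge_edge and mark below 0.02 m and z of gouge_edge in the frame of mark between 0.006 and 0.045 m and angle between gouge's own z axis and vertical between 0.52 and 1.05 rad and angle between gouge's own x axis and vertical below 1.2 rad and angle between the y axis of gouge and the y axis of mark, either way round below 0.35 rad and x of gouge_handle in the frame of mark below -0.04 m and contact force between the fingers and gouge above 0.5 N and contact force between gouge and panel below 0.1 N and contact force between gouge and rack below 0.1 N and contact force between gouge and pattern below 0.1 N and linear speed of gouge below 0.03 m/s and angular speed of gouge below 0.2 rad/s); the arm keeps its last pose, push and grip.
It fails at once if the gouge strikes the panel (contact force between gouge and panel above 1 N).
It fails at once if the pattern is dropped (falls more than about 18 mm, reaching 0.6 m/s, out of the fingers) (contact force between the fingers and pattern below 0.05 N and linear speed of pattern above 0.6 m/s).
It fails at once if another tool in the rack is moved by more than 25 mm (distance of any of chisel, veiner, skew from where it was at the start of the episode above 0.025 m).
It fails at once if the mallet, the tin or the honing slip is moved by more than 30 mm (distance of any of mallet, wax_tin, slipstone from where it was at the start of the episode above 0.03 m).
It also fails if it takes over 64 s, if anything falls off the work surface, if the arm or the gripper's body presses on something with over 40 N, if the wrist force passes 120 N, or if a joint passes its speed limit or range.

ROBOT

A 6-joint arm with a two-finger parallel gripper is mounted at the origin on the work surface. World frame = base frame: x ahead of the robot, y to its left, z up, the work surface at z = 0. Lengths are in m, angles in degrees, forces in N, time in s.
With the tool pointing down it reaches from about 0.4 to 0.825 m from the base axis. Payload 7 kg.
Tool frame: the origin (TCP) lies midway between the tips of the shut fingers; the grasp point (between the pads) lies 19 mm behind it; z points along the fingers, y is the line along which they close (so a half turn about z gives the same grasp; the last joint's range is limited). The gripper opens to 88 mm and grips with 3 to 60 N. Pads are 19 mm wide; open, the fingers measure 130 mm over their backs; the gripper's body (78 mm by 193 mm) begins 47 mm behind the grasp point.
Start: joints at [-59.811, 20.546, 0.682, 0, -70.136, -16.507], TCP at [0.16, -0.656, 0.227] pointing down, gripper open.
Joint ranges: [-176.03, 176.03], [-82.01, 121.73], [-58.28, 71.71], [-173.87, 95.51], [-174.79, -0.11], [-173.66, 173.66]. Speed limits (degrees/s): [136.94, 136.94, 172.46, 180, 180, 180].

INTERFACE

Orientations are given as [roll, pitch, yaw] about the fixed x, y, z axes, in that order (R = Rz(yaw) Ry(pitch) Rx(roll)).
In Python, from plant import * gives the robot as it stands.
- The arm moves only by the tool move_arm, never from a script. Its argument "commands" is a list of rows, each a list of 7 numbers: the shift along the world's x, y, z in mm, then the turn, a rotation vector about the world's x, y, z in degrees, then the opening in per cent of the stroke, from 0 (shut) to 100 (fully open). In form: [[x, y, z, rx, ry, rz, fingers], ...]. A call has 1 to 20 rows; each row shifts and turns the commanded pose from where the row before left it; what a row does not reach is not made up. A row lasts 1/10 s, in which the tool goes at most 50 mm and 8.59 degrees, less where a joint would pass 70% of its speed; a pose out of reach is approached as far as the arm can. A call with a gripper value outside its range is refused whole. The fingers move at their own pace and stop on an object; "squeeze" is the grip in N (left out, the last holds). Time passes only in rows, so rows that do not move let the fingers close. It gives the time, the measured TCP pose, the force and the opening at its end, in the units of the state.
- get_state(): the state, without advancing time (a new reading comes with each control period).
- capture(name): name is "side" or "top" or "wrist"; returns a dict with "frame" (384x512x3 uint8, blue, green, red), "camera_matrix" (3x3 intrinsics, pixels), "world_to_cam" (4x4, takes a point from world to camera coordinates); the wrist camera has in their place "tool_from_camera" (4x4, takes a point from camera to tool coordinates, whose origin is the TCP and whose axes are the flange's). Camera axes: x right, y up, looking along -z (the intrinsics and any distortion apply to the point x, -y, -z); pixel columns grow to the right and rows downward; lengths in m; the calibration is good to about 2 mm. A picture is of the moment at which its call begins: read the wrist's pose just before it. There is no depth.
- close_job(): hands the job in, once; it reports no verdict.
The state is a dict: "time_s": time; "joints": joint angles; "qd": joint speeds; "joint_torque": joint torques, N m; "tcp_pos": TCP position; "eef_rot": TCP orientation; "contact_force": force on the tool from outside, world axes, zero at the start; "moment": the same for the moment, N m; "gripper_width": finger opening in m.
Only numpy, scipy, OpenCV 4.12 (cv2) and the standard library are available. Lean on these libraries where they do the work, as an engineer would, in place of code of your own. Each camera call takes 0.05 s, during which the arm holds its last target. There are 200 camera calls.

## Working session

There is one attempt and no reset: what is moved stays moved. The work goes in short steps, Python scripts to look and compute and a tool call to move; the robot and the scene stay as the last step left them, time stands still between calls to the robot, and variables do not carry over. Pictures are saved under pics/ and viewed, on a budget of 10 in all, crops included, one or two more only if the job needs it, and the job is handed in when it is done.

Besides the shell and the picture viewer there is one more tool, called after "Request:" as name(argument=value, ...) on one line, values as JSON. move_arm: Moves the arm, as the interface text tells. Its arguments: {"type":"object","properties":{"commands":{"type":"array"},"squeeze":{"type":"number"}},"required":["commands"]}

```bash
mkdir -p pics; ls; python3 - <<'E'
from plant import *
import cv2
s=get_state();print(s)
for n in ("side","top"):
    c=capture(n);cv2.imwrite(f"pics/{n}1.png",cv2.resize(c["frame"],(800,600),interpolation=cv2.INTER_CUBIC))
    import pickle;pickle.dump(c,open(f"{n}1.pkl","wb"));print({k:v for k,v in c.items() if k!="frame"})
E
```

```text
pics
{'time_s': 0.0, 'joints': array([-5.98112990e+01,  2.05902094e+01,  6.32573173e-01, -1.95984766e-02,
       -7.01354327e+01, -1.65068274e+01]), 'qd': array([ 0.11749444,  0.0289693 , -0.05737502,  0.01752143, -0.01026286,
        0.04549678]), 'joint_torque': array([-4.64042841e-04, -5.82710266e+01,  2.93048608e+01,  6.99710190e+00,
        6.69584144e-03, -9.17395141e-05]), 'tcp_pos': array([ 0.15950789, -0.65537072,  0.22562904]), 'eef_rot': array([ 1.79905532e+02, -8.78164670e-03, -1.66324794e+02]), 'contact_force': array([ 0.27932305,  0.92155491, -0.02255483]), 'moment': array([-0.00114504,  0.0216164 , -0.0084176 ]), 'gripper_width': 0.08754523355146333}
{'camera_matrix': array([[400.69643112,   0.        , 256.03523116],
       [  0.        , 400.69643112, 189.8657913 ],
       [  0.        ,   0.        ,   1.        ]]), 'world_to_cam': array([[ 0.99273434, -0.12002038, -0.00858179, -0.60000528],
       [ 0.07293782,  0.54350368,  0.83623192, -0.1300514 ],
       [-0.09570064, -0.83078208,  0.54830879, -1.0916222 ],
       [ 0.        ,  0.        ,  0.        ,  1.        ]])}
{'camera_matrix': array([[451.9903137 ,   0.        , 254.55499612],
       [  0.        , 451.9903137 , 192.99005629],
       [  0.        ,   0.        ,   1.        ]]), 'world_to_cam': array([[-2.52310271e-02, -9.99681245e-01, -8.96159722e-04,
        -1.72912854e-02],
       [ 9.95109139e-01, -2.52012534e-02,  9.55128194e-02,
        -6.03517248e-01],
       [-9.55049586e-02,  1.51810981e-03,  9.95427797e-01,
        -1.46312723e+00],
       [ 0.00000000e+00,  0.00000000e+00,  0.00000000e+00,
         1.00000000e+00]])}
```

View pics/top1.png

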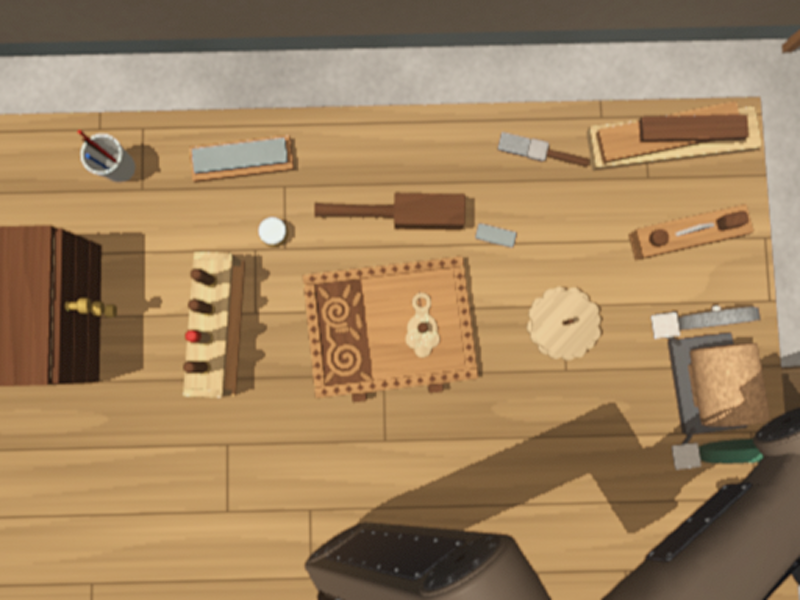

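View pics/side1.png

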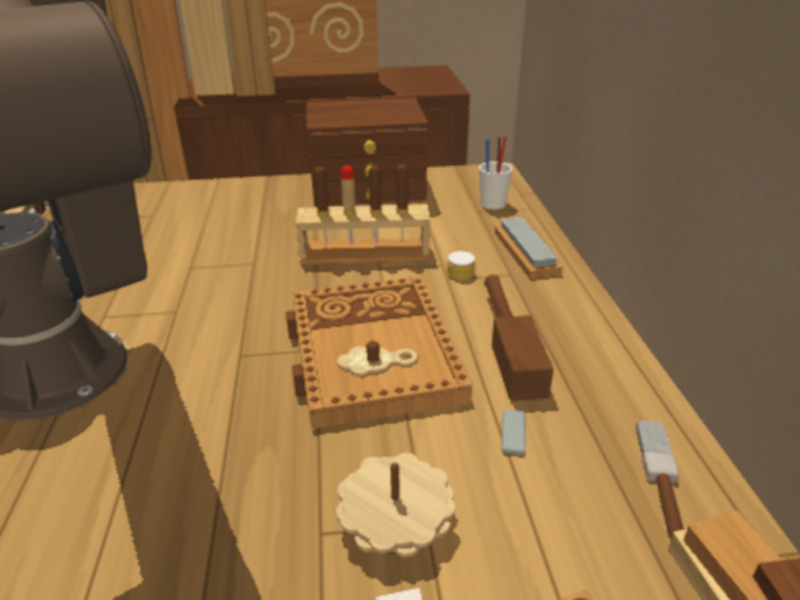

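The top view shows the knob at (424,327), the eye at (421,300), the dowel tip at about (577,320) and the red gouge end at (192,336). The side view shows the knob top at (373,345), the eye at (405,356), the dowel tip at (395,465) and the red end at (347,172). The pattern hides the pencil line.

```bash
cat > h.py <<'E'
import numpy as np,cv2,pickle
from scipy.spatial.transform import Rotation as Ro
def cam(c,st=None):
    if "world_to_cam" in c: return c["camera_matrix"],np.linalg.inv(c["world_to_cam"])
    T=np.eye(4);T[:3,:3]=Ro.from_euler("xyz",st["eef_rot"],degrees=True).as_matrix();T[:3,3]=st["tcp_pos"]
    return c["camera_matrix"],T@c["tool_from_camera"]
def ray(c,uv,st=None,scale=.64):
    K,T=cam(c,st);u=(np.array(uv)+.5)*scale-.5
    d=np.linalg.solve(K,[u[0],u[1],1])*[1,-1,-1]
    return T[:3,3],T[:3,:3]@d
def onz(c,uv,z,st=None,scale=.64):
    o,d=ray(c,uv,st,scale);return o+d*(z-o[2])/d[2]
def proj(c,p,st=None,scale=.64):
    K,T=cam(c,st);q=(np.linalg.inv(T)@np.r_[p,1])[:3]*[1,-1,-1];q=K@q
    return (q[:2]/q[2]+.5)/scale-.5
def tri(rs):
    A=sum(np.eye(3)-np.outer(d,d)/(d@d) for o,d in rs);b=sum((np.eye(3)-np.outer(d,d)/(d@d))@o for o,d in rs)
    return np.linalg.solve(A,b)
E
python3 - <<'E'
from h import *
t=pickle.load(open("top1.pkl","rb"));s=pickle.load(open("side1.pkl","rb"))
np.set_printoptions(precision=4,suppress=True)
for n,a,b,z in [("knob",(424,327),(373,343),.068),("eye",(421,300),(405,357),.038),("dowel",(577,320),(395,465),.108),("red",(192,336),(347,170),.207)]:
    print(n,onz(t,a,z),onz(s,b,z),tri([ray(t,a),ray(s,b)]))
for n,p,z in [("tools",[(201,276),(200,306),(192,336),(196,367)],.207),("panel",[(305,276),(465,258),(478,379),(319,397)],.04),("stack",[(528,323),(601,323),(565,287),(565,360)],.046),("rackboard",[(194,253),(231,252),(222,397),(184,395)],.1)]:
    print(n,*[onz(t,q,z)[:2] for q in p])
E
```

```text
knob [ 0.546  -0.0844  0.068 ] [ 0.5496 -0.0799  0.068 ] [ 0.5475 -0.0843  0.0713]
eye [ 0.6046 -0.0809  0.038 ] [ 0.6022 -0.0865  0.038 ] [ 0.604  -0.081   0.0336]
dowel [ 0.5499 -0.3884  0.108 ] [ 0.5527 -0.3808  0.108 ] [ 0.5508 -0.3868  0.1146]
red [0.5319 0.3506 0.207 ] [0.5346 0.3377 0.207 ] [0.5336 0.3523 0.2011]
tools [0.6435 0.3341] [0.5873 0.3359] [0.5319 0.3506] [0.4746 0.3431]
panel [0.6614 0.1618] [ 0.6911 -0.1761] [ 0.4368 -0.1943] [0.4081 0.136 ]
stack [ 0.5501 -0.3019] [ 0.5463 -0.4538] [ 0.6236 -0.3825] [ 0.4715 -0.3752]
rackboard [0.7058 0.3782] [0.706  0.3032] [0.4151 0.3219] [0.4209 0.3974]
```

Request:
move_arm(commands=[[27, 40, 2, 0, 0, -1, 100], [27, 40, 2, 0, 0, -1, 100], [27, 40, 2, 0, 0, -1, 100], [27, 40, 2, 0, 0, -1, 100], [27, 40, 2, 0, 0, -1, 100], [27, 40, 2, 0, 0, -1, 100], [27, 40, 2, 0, 0, -1, 100], [27, 40, 2, 0, 0, -1, 100], [27, 40, 2, 0, 0, -1, 100], [27, 40, 2, 0, 0, -1, 100], [27, 40, 0, 0, 0, -0.7, 100], [27, 40, 0, 0, 0, 0, 100], [27, 40, 0, 0, 0, 0, 100], [0, 0, 0, 0, 0, 0, 100]])

```text
time_s: 1.5
tcp_pos: [0.5131, -0.1319, 0.246]
eef_rot: [180.0, -0.0, -176.8]
contact_force: [-0.4, -0.8, -0.3]
gripper_width: 0.0877
```

```bash
python3 - <<'E'
from plant import *
from h import *
np.set_printoptions(precision=4,suppress=True)
s=get_state();c=capture("wrist");pickle.dump((c,s),open("w1.pkl","wb"))
cv2.imwrite("pics/w1.png",cv2.resize(c["frame"],(800,600),interpolation=cv2.INTER_CUBIC))
print(s["time_s"],s["tcp_pos"],s["eef_rot"],s["joints"],c["camera_matrix"],c["tool_from_camera"])
for p in [(.546,-.083,.068),(.604,-.081,.038),(.551,-.386,.108),(.551,-.386,.046)]: print(proj(c,p,s))
E
```

```text
1.5 [ 0.5131 -0.1319  0.246 ] [ 179.9839   -0.0088 -176.7684] [  6.7922   6.0861 -15.8156  -0.0179 -68.1061 -93.5539] [[318.5328   0.     250.4721]
 [  0.     318.5328 189.2022]
 [  0.       0.       1.    ]] [[ 0.0004  0.9646  0.2637  0.0713]
 [ 1.     -0.0001 -0.0011 -0.0002]
 [-0.001   0.2637 -0.9646 -0.1582]
 [ 0.      0.      0.      1.    ]]
[457.6969 316.4609]
[448.6629 374.4576]
[-18.8089 317.4563]
[ 47.3994 292.003 ]
```

View pics/w1.png

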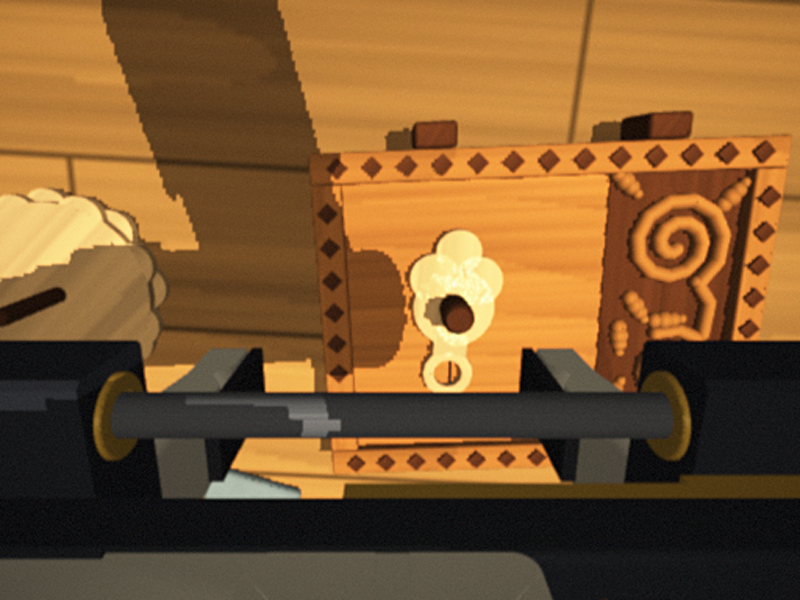

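```bash
python3 - <<'E'
from h import *
np.set_printoptions(precision=4,suppress=True)
c,s=pickle.load(open("w1.pkl","rb"))
t=pickle.load(open("top1.pkl","rb"))
print(onz(c,(461,319),.068,s),onz(c,(446,372),.038,s),onz(c,(62,294),.046,s),onz(c,(452,361),.03,s),onz(c,(451,384),.03,s))
print(onz(t,(565,324),.046), onz(t,(577,320),.105))
# panel corners from wrist, z=.04
print([onz(c,p,.04,s)[:2] for p in [(311,155),(790,135),(334,474)]])
E
```

```text
[ 0.5477 -0.0805  0.068 ] [ 0.602  -0.0833  0.038 ] [ 0.5519 -0.3753  0.046 ] [ 0.5956 -0.0781  0.03  ] [ 0.6159 -0.0771  0.03  ]
[ 0.5461 -0.3788  0.046 ] [ 0.55   -0.3892  0.105 ]
[array([ 0.4417, -0.1926]), array([0.4094, 0.1408]), array([ 0.6989, -0.1697])]
```

The wrist view shows the knob top at (461,319), the eye at (446,372) with the pencil line visible through it, and the dowel base at (62,294). All agree within a few millimetres.

Request:
move_arm(commands=[[17, 25, -30, 0, 0, 0, 100], [17, 25, -30, 0, 0, 0, 80], [0, 0, -45, 0, 0, 0, 70], [0, 0, -45, 0, 0, 0, 70], [0, 0, -35, 0, 0, 0, 70], [0, 0, -18, 0, 0, 0, 70], [0, 0, 0, 0, 0, 0, 40], [0, 0, 0, 0, 0, 0, 0], [0, 0, 0, 0, 0, 0, 0], [0, 0, 0, 0, 0, 0, 0], [0, 0, 0, 0, 0, 0, 0], [0, 0, 0, 0, 0, 0, 0]], squeeze=25)

```text
time_s: 2.75
tcp_pos: [0.5451, -0.0857, 0.0445]
eef_rot: [180.0, 0.1, -177.0]
contact_force: [-1.5, 0.8, 5.6]
gripper_width: 0.023
```

Request:
move_arm(commands=[[0, 0, 20, 0, 0, 0, 0], [0, 0, 40, 0, 0, 0, 0], [0, 0, 40, 0, 0, 0, 0], [0, -20, 10, 0, 0, 0, 0], [0, -30, 0, 0, 0, 0, 0], [-3, -40, 0, 0, 0, 0, 0], [-3, -40, 0, 0, 0, 0, 0], [0, -30, 0, 0, 0, 0, 0], [0, -20, 0, 0, 0, 0, 0], [0, 0, 0, 0, 0, 0, 0], [0, 0, 0, 0, 0, 0, 0]])

```text
time_s: 3.85
tcp_pos: [0.5382, -0.266, 0.1533]
eef_rot: [180.0, -0.0, -177.1]
contact_force: [-1.1, 0.9, -0.2]
gripper_width: 0.0235
```

```bash
python3 - <<'E'
from plant import *
from h import *
np.set_printoptions(precision=4,suppress=True)
s=get_state();C={n:capture(n) for n in("wrist","top","side")};pickle.dump((C,s),open("c2.pkl","wb"))
print(s["tcp_pos"],s["eef_rot"],s["contact_force"],s["gripper_width"])
t=proj(C["top"],(.575,-.29,.12),scale=1).astype(int);d=proj(C["side"],(.575,-.29,.12),scale=1).astype(int);print(t,d)
def crop(f,p,hw,hh,k):
    x0=max(p[0]-hw,0);y0=max(p[1]-hh,0);print(x0,y0,k);return cv2.resize(f[y0:y0+2*hh,x0:x0+2*hw],None,fx=k,fy=k,interpolation=cv2.INTER_CUBIC)
a=crop(C["top"]["frame"],t,66,50,3);b=crop(C["side"]["frame"],d,66,50,3)
w=cv2.resize(C["wrist"]["frame"],(400,300))
w2=C["wrist"]["frame"][180:380,0:400] 
print(a.shape,b.shape)
im=np.zeros((600,800,3),np.uint8);im[:300,:396]=a[:300,:396];im[:b.shape[0],400:400+b.shape[1]]=b[:300,:396];im[300:,:]=cv2.resize(C["wrist"]["frame"][:,:],(800,600))[300:,:]
cv2.imwrite("pics/c2.png",im)
E
```

```text
[ 0.5382 -0.266   0.1533] [ 179.9801   -0.0258 -177.0933] [-1.114   0.942  -0.2226] 0.023470484089268006
[337 197] [258 259]
271 147 3
192 209 3
(300, 396, 3) (300, 396, 3)
```

View pics/c2.png

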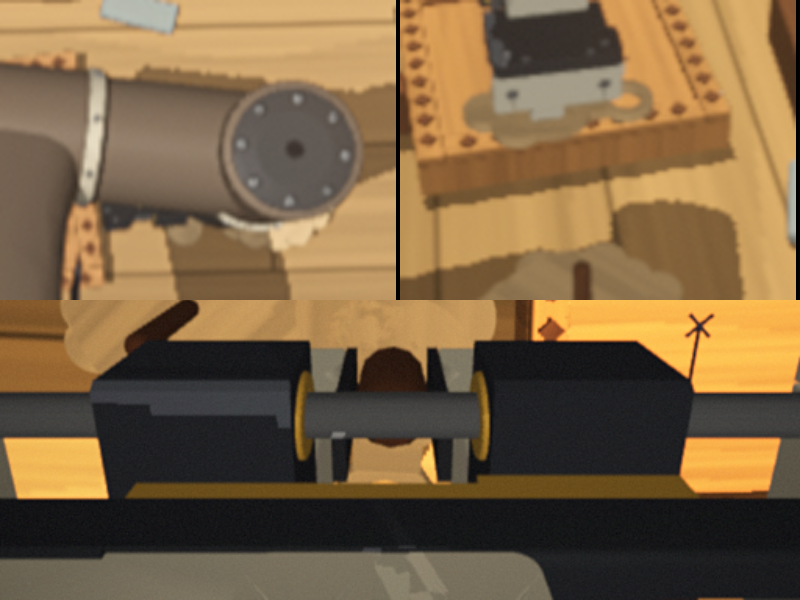

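The side crop shows the eye at (630,101). The wrist view shows the now uncovered cross at (700,326) with the line running down the image, and the dowel at about (195,306) to (135,342). I'll fit the dowel silhouette in all three cameras.

```bash
cat > fit.py <<'E'
from h import *
from scipy.optimize import minimize
np.set_printoptions(precision=4,suppress=True)
t=pickle.load(open("top1.pkl","rb"));sd=pickle.load(open("side1.pkl","rb"));C,s=pickle.load(open("c2.pkl","rb"))
a=np.linspace(0,2*np.pi,16,endpoint=False)
ring=lambda z,r:[(r*np.cos(q),r*np.sin(q),z) for q in a]
caps=np.array(ring(.046,.006)+ring(.102,.006)+ring(.106,.0045)+[(0,0,.108)])
views=[(t,None),(sd,None),(C["wrist"],s)]
U=4;V=[]
for c,st in views:
    g=cv2.cvtColor(c["frame"],cv2.COLOR_BGR2GRAY).astype(np.float32)
    pp=np.array([proj(c,(.55,-.382,z),st,1) for z in(.046,.108)]);lo=np.floor(pp.min(0)-9).astype(int).clip(0);hi=np.ceil(pp.max(0)+9).astype(int)
    p=cv2.resize(g[lo[1]:hi[1],lo[0]:hi[0]],None,fx=U,fy=U,interpolation=cv2.INTER_CUBIC);V.append((c,st,lo,p))
def sil(c,st,lo,shape,xy):
    m=np.zeros(shape,np.uint8);q=np.array([(proj(c,v+[xy[0],xy[1],0],st,1)-lo+.5)*U-.5 for v in caps])
    cv2.fillConvexPoly(m,cv2.convexHull(np.round(q*16).astype(np.int32)),255,cv2.LINE_AA,4);return cv2.GaussianBlur(m/255.,(0,0),U*.5)
def cost(xy,idx):
    r=0
    for i in idx:
        c,st,lo,p=V[i];m=sil(c,st,lo,p.shape,xy);r-=np.corrcoef(m.ravel(),p.ravel())[0,1]*-1
    return r
for idx in ([0],[1],[2],[0,1,2]):
    best=min((cost((x,y),idx),x,y) for x in np.arange(.536,.566,.003) for y in np.arange(-.397,-.366,.003))
    r=minimize(cost,best[1:],args=(idx,),method="Nelder-Mead",options=dict(initial_simplex=np.array(best[1:])+np.array([[0,0],[.002,0],[0,.002]])));print(idx,r.x,r.fun)
eu=np.array([230,101])/3+[192,209]
for z in(.139,.143,.147):print("eye",onz(C["side"],eu-.5,z,scale=1))
m=onz(C["wrist"],(700,326),.03,s);print("mark",m,"line",onz(C["wrist"],(692,378),.03,s)-m)
E
python3 fit.py
```

```text
[0] [ 0.5499 -0.3804] -0.9056287059035403
[1] [ 0.552  -0.3805] -0.8559704667923549
[2] [ 0.5527 -0.3789] -0.7492329912865443
[0, 1, 2] [ 0.552  -0.3789] -2.3993005064436863
eye [ 0.6002 -0.2608  0.139 ]
eye [ 0.5995 -0.2653  0.143 ]
eye [ 0.5988 -0.2699  0.147 ]
mark [ 0.553  -0.0809  0.03  ] line [0.0336 0.0023 0.    ]
```

Request:
move_arm(commands=[[-10, -20, 0, 0, 0, 0, 0], [-12, -30, 0, 0, 0, 0, 0], [-12, -34, 0, 0, 0, 0, 0], [-11, -30, -5, 0, 0, 0, 0], [0, 0, -10, 0, 0, 0, 0], [0, 0, 0, 0, 0, 0, 0], [0, 0, 0, 0, 0, 0, 0]])

```text
time_s: 4.7
tcp_pos: [0.4939, -0.3789, 0.1385]
eef_rot: [180.0, -0.0, -177.0]
contact_force: [0.3, 0.1, 0.1]
gripper_width: 0.0235
```

```bash
python3 - <<'E'
from plant import *
from h import *
np.set_printoptions(precision=4,suppress=True)
s=get_state();C={n:capture(n) for n in("wrist","top","side")};pickle.dump((C,s),open("c3.pkl","wb"))
print(s["tcp_pos"],s["eef_rot"],s["contact_force"],s["gripper_width"])
u=s["tcp_pos"][2]-.0145
for n in ("side","top"): print(n,[proj(C[n],(.5515,-.3797,z),scale=1) for z in(u,u+.008,.108)])
f=C["side"]["frame"][245:345,190:323];cv2.imwrite("pics/c3.png",cv2.resize(f,None,fx=6,fy=6,interpolation=cv2.INTER_CUBIC))
E
```

```text
[ 0.4939 -0.3789  0.1385] [ 179.9862   -0.0267 -176.9595] [0.3121 0.1289 0.1291] 0.02354856510700789
side [array([251.82  , 291.2172]), array([251.7592, 288.2616]), array([251.9398, 297.0402])]
top [array([367.564 , 203.7953]), array([368.2115, 203.608 ]), array([366.2882, 204.1642])]
```

View pics/c3.png

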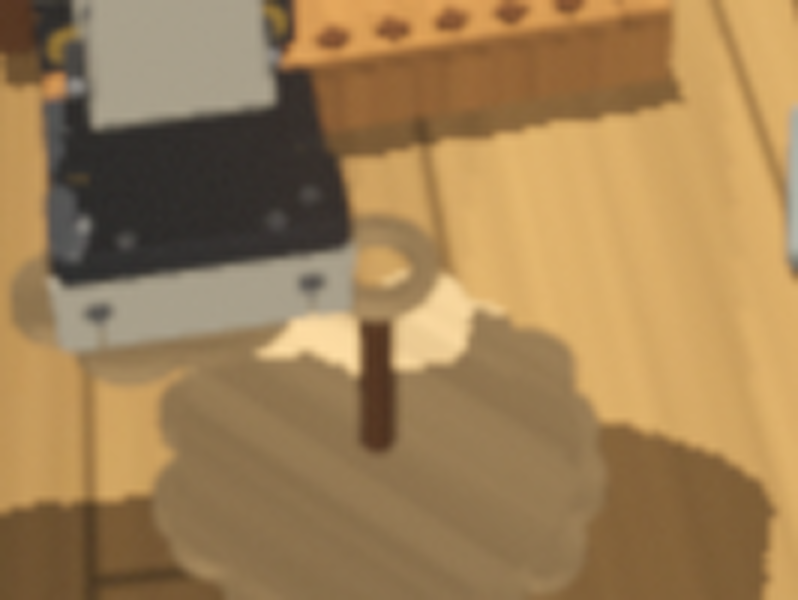

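The side crop shows the eye at (385,266), just above the dowel at column 377. The eye is about 3–5 mm too far in x, so I'll shift by -4 mm and lower.

Request:
move_arm(commands=[[-4, -1, 0, 0, 0, 0, 0], [0, 0, -10, 0, 0, 0, 0], [0, 0, -12, 0, 0, 0, 0], [0, 0, -12, 0, 0, 0, 0], [0, 0, -12, 0, 0, 0, 0], [0, 0, 0, 0, 0, 0, 0]])

```text
time_s: 5.45
tcp_pos: [0.4889, -0.3804, 0.09]
eef_rot: [179.9, -0.1, -177.0]
contact_force: [0.0, 0.1, 0.0]
gripper_width: 0.0232
```

```bash
python3 - <<'E'
from plant import *
from h import *
np.set_printoptions(precision=4,suppress=True)
s=get_state();C={n:capture(n) for n in("side",)};pickle.dump((C,s),open("c4.pkl","wb"))
print(s["tcp_pos"],s["eef_rot"],s["contact_force"],s["moment"],s["gripper_width"])
f=C["side"]["frame"][245:345,190:323];cv2.imwrite("pics/c4.png",cv2.resize(f,None,fx=6,fy=6,interpolation=cv2.INTER_CUBIC))
E
```

```text
[ 0.4889 -0.3804  0.09  ] [ 179.9137   -0.1444 -177.0351] [0.0197 0.075  0.0341] [-0.0345  0.1001 -0.0752] 0.023159623508961728
```

View pics/c4.png

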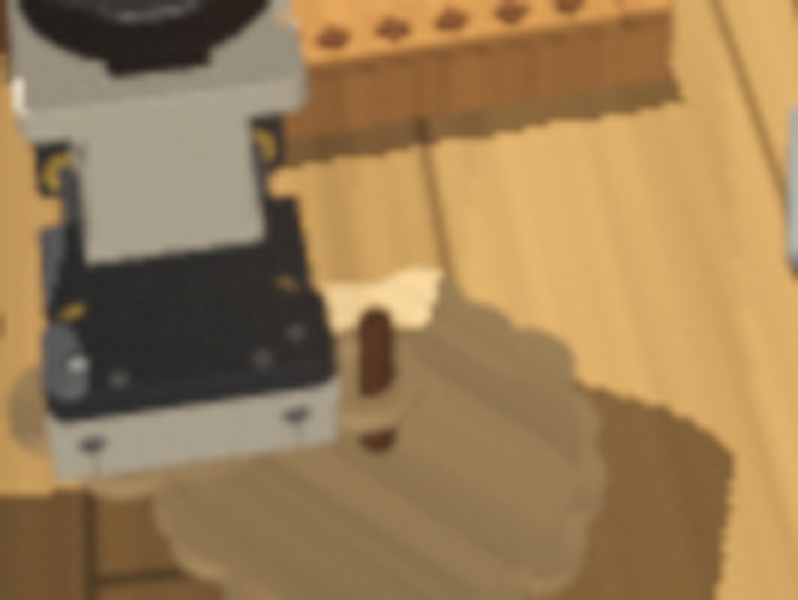

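The eye is threaded: the dowel comes up through the ring at (377,310–390) with no contact force. I'll lower the rest of the way.

Request:
move_arm(commands=[[0, 0, -10, 0, 0, 0, 0], [0, 0, -10, 0, 0, 0, 0], [0, 0, -6, 0, 0, 0, 0], [0, 0, -3, 0, 0, 0, 0], [0, 0, 0, 0, 0, 0, 0]])

```text
time_s: 6.0
tcp_pos: [0.4893, -0.3807, 0.063]
eef_rot: [180.0, -0.1, -177.0]
contact_force: [0.9, 0.5, -1.5]
gripper_width: 0.0235
```

Request:
move_arm(commands=[[0, 0, -1.5, 0, 0, 0, 0], [0, 0, 0, 0, 0, 0, 0], [0, 0, 0, 0, 0, 0, 40], [0, 0, 0, 0, 0, 0, 70], [0, 0, 0, 0, 0, 0, 70], [0, 0, 0, 0, 0, 0, 70], [0, 0, 0, 0, 0, 0, 70], [0, 0, 20, 0, 0, 0, 70], [0, 0, 40, 0, 0, 0, 70], [0, 0, 40, 0, 0, 0, 70], [0, 0, 40, 0, 0, 0, 70], [0, 0, 40, 0, 0, 0, 70], [0, 0, 0, 0, 0, 0, 70]])

```text
time_s: 7.3
tcp_pos: [0.492, -0.3825, 0.2489]
eef_rot: [-179.7, 0.5, -177.0]
contact_force: [0.6, -0.5, 0.0]
gripper_width: 0.0609
```

```bash
python3 - <<'E'
from plant import *
from h import *
np.set_printoptions(precision=4,suppress=True)
s=get_state();C={n:capture(n) for n in("side","wrist")};pickle.dump((C,s),open("c5.pkl","wb"))
print(s["tcp_pos"],s["eef_rot"],s["contact_force"],s["joints"])
f=C["side"]["frame"][245:345,190:323];a=cv2.resize(f,(400,300),interpolation=cv2.INTER_CUBIC)
im=np.zeros((600,800,3),np.uint8);im[:300,:400]=a
im[300:]=cv2.resize(C["wrist"]["frame"][100:292],(800,300));im[:300,400:]=cv2.resize(C["side"]["frame"][80:230,130:330],(400,300),interpolation=cv2.INTER_CUBIC)
cv2.imwrite("pics/c5.png",im)
print(proj(C["wrist"],(.553,-.081,.03),s))
E
```

```text
[ 0.492  -0.3825  0.2489] [-179.6628    0.4957 -176.9746] [ 0.6134 -0.5373  0.0352] [-19.8649  14.5941  -4.863    0.1254 -69.9551 -67.1536]
[762.1533 347.8499]
```

View pics/c5.png

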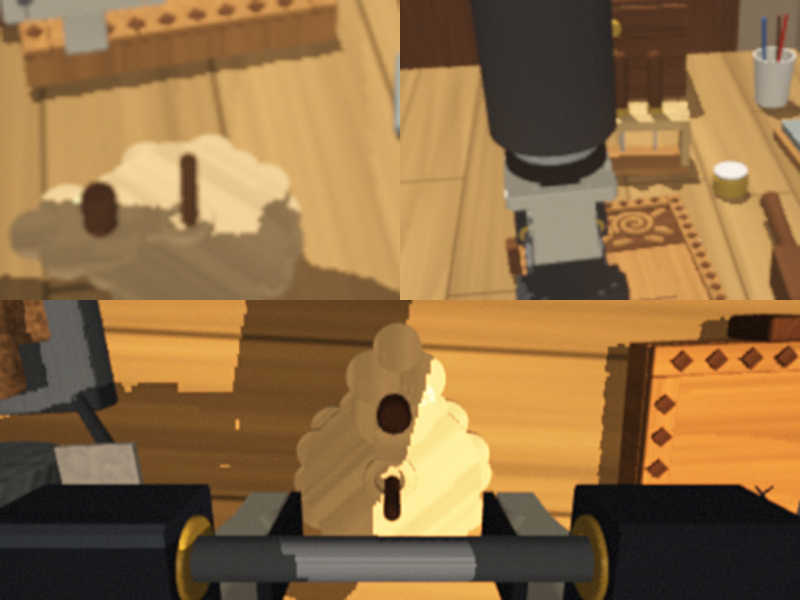

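The pattern lies flat on the stack, threaded on the dowel, and the hand is free. The cross shows at (765,492), which is (765,348) in the full frame against a predicted (762,348), so the mark position is confirmed. Before fetching the gouge, I'll test whether the final 45° tilt pose is reachable with an empty hand.

Request:
move_arm(commands=[[-2, 40, 0, 0, 0, 0, 70], [-4, 45, 0, 0, 0, 0, 70], [-4, 45, 0, 0, 0, 0, 70], [-4, 45, 0, 0, -5, 0, 70], [-4, 45, 0, 0, -8, 0, 70], [-4, 45, 0, 0, -8, 0, 70], [-4, 36, 0, 0, -8, 0, 70], [-2, 0, -10, 0, -8, 0, 70], [0, 0, -20, 0, -8, 0, 70], [0, 0, -30, 0, 0, 0, 70], [0, 0, -30, 0, 0, 0, 70], [0, 0, -15, 0, 0, 0, 70], [0, 0, 0, 0, 0, 0, 70]])

```text
time_s: 8.7
tcp_pos: [0.4786, -0.1402, 0.1702]
eef_rot: [178.7, 38.8, -176.5]
contact_force: [0.7, 0.5, 0.0]
gripper_width: 0.0617
```

```bash
python3 - <<'E'
from plant import *
from h import *
np.set_printoptions(precision=4,suppress=True)
s=get_state();print(s["tcp_pos"],s["eef_rot"],s["joints"]);print(Ro.from_euler("xyz",s["eef_rot"],degrees=True).as_matrix())
E
```

```text
[ 0.4786 -0.1402  0.1702] [ 178.6619   38.7629 -176.4667] [   6.4286  -10.3339  -58.2748    8.25     -3.3134 -100.4937]
[[-0.7783 -0.0762  0.6233]
 [-0.0481  0.9969  0.0619]
 [-0.6261  0.0182 -0.7795]]
```

With the hand in line with the handle, the 45° tilt runs into the joint 3 limit. So I'll grip the gouge with the hand tilted 20° the other way, which leaves only about 25° of tool tilt at the end. I'll test that pose now.

Request:
move_arm(commands=[[0, 10, 0, 0, 7, 0, 70], [-5, 20, 0, 0, 7, 0, 70], [-10, 20, 0, 0, 0, 0, 70], [-10, 10, -10, 0, 0, 0, 70], [-5, 0, -9, 0, 0, 0, 70], [0, 0, 0, 0, 0, 0, 70]])

```text
time_s: 9.3
tcp_pos: [0.4476, -0.0808, 0.1524]
eef_rot: [177.9, 25.3, -176.8]
contact_force: [0.1, -0.3, 0.2]
gripper_width: 0.0614
```

```bash
python3 - <<'E'
from plant import *
from h import *
np.set_printoptions(precision=4,suppress=True)
s=get_state();print(s["tcp_pos"],s["eef_rot"],s["joints"])
E
```

```text
[ 0.4476 -0.0808  0.1524] [ 177.8697   25.3047 -176.783 ] [  18.0572  -11.4363  -55.5034   11.6814  -21.2761 -114.3301]
```

Request:
move_arm(commands=[[0, 5, 20, 0, 5, 0, 70], [5, 25, 25, 0, 5, 0, 70], [10, 40, 25, 0, 5, 0, 70], [10, 40, 25, 0, 5, -1, 70], [10, 45, 25, 0, 5, -1, 70], [10, 45, 20, 0, 0, -1, 70], [10, 45, 10, 0, 0, -1, 70], [10, 45, 0, 0, 0, -1, 70], [7, 45, 0, 0, 0, -1, 70], [0, 45, 0, 0, 0, -1, 70], [0, 0, 0, 0, 0, 0, 70], [0, 0, 0, 0, 0, 0, 70]])

```text
time_s: 10.5
tcp_pos: [0.521, 0.2976, 0.3021]
eef_rot: [176.7, 0.4, 175.9]
contact_force: [0.5, -0.6, -0.5]
gripper_width: 0.0617
```

```bash
python3 - <<'E'
from plant import *
from h import *
np.set_printoptions(precision=4,suppress=True)
s=get_state();C={n:capture(n) for n in("side","wrist")};pickle.dump((C,s),open("c6.pkl","wb"))
print(s["tcp_pos"],s["eef_rot"],s["joints"])
p=proj(C["wrist"],(.532,.351,.207),s,1);q=proj(pickle.load(open("side1.pkl","rb")),(.532,.351,.15),None,1);print(p,q)
x0,y0=(p-[50,50]).astype(int).clip(0);x1,y1=(q-[40,45]).astype(int).clip(0);print(x0,y0,x1,y1)
im=np.zeros((600,800,3),np.uint8)
a=cv2.resize(C["wrist"]["frame"][y0:y0+100,x0:x0+100],None,fx=4,fy=4,interpolation=cv2.INTER_CUBIC);im[:a.shape[0],:a.shape[1]]=a
f=pickle.load(open("side1.pkl","rb"))["frame"][y1:y1+90,x1:x1+80];b=cv2.resize(f,None,fx=5,fy=5,interpolation=cv2.INTER_CUBIC);im[:b.shape[0],400:400+b.shape[1]]=b
w=cv2.resize(C["wrist"]["frame"],(256,192));im[405:597,:256]=w
cv2.imwrite("pics/c6.png",im)
E
```

```text
[0.521  0.2976 0.3021] [176.7373   0.4371 175.9229] [  47.2391    9.9219   -3.3058   -1.7666  -73.9589 -140.8572]
[308.2367 198.0146] [221.8651 123.1896]
258 148 181 78
```

View pics/c6.png

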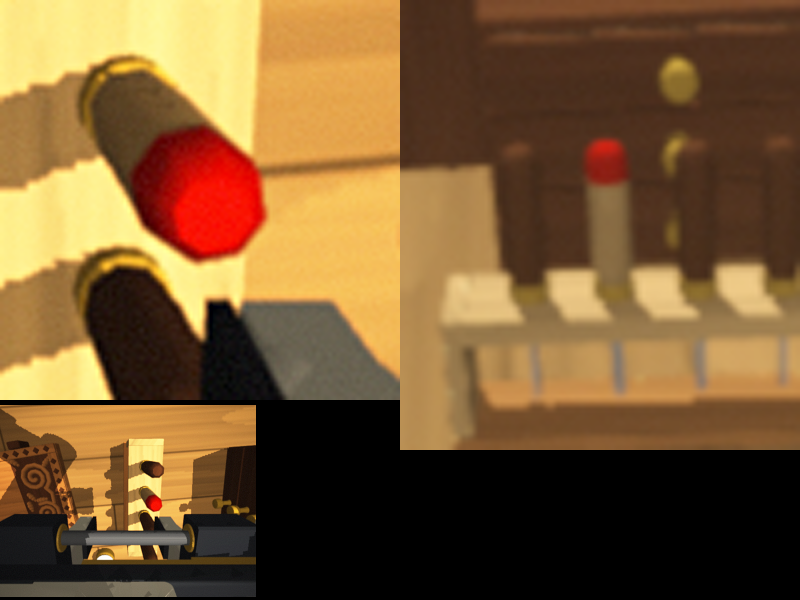

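The wrist crop shows the gouge's red octagonal end centred at about (205,195), and its neighbour's handle lower left. I'll rectify the red face to the plane z = 0.207 to get its yaw and centre.

```bash
cat > oct.py <<'E'
from h import *
from scipy.optimize import minimize
np.set_printoptions(precision=4,suppress=True)
C,s=pickle.load(open("c6.pkl","rb"));c=C["wrist"];f=c["frame"].astype(np.float32)
U=4;x0,y0=258,148
p=cv2.resize(f[y0:y0+100,x0:x0+100],None,fx=U,fy=U,interpolation=cv2.INTER_CUBIC)
r=np.clip((p[...,2]-2.2*p[...,1])/120,0,1); r[290:]=0
def sil(v):
    x,y,yaw,h=v;a=np.deg2rad(yaw+22.5+45*np.arange(8));R=.013/np.cos(np.pi/8)
    P=[(x+k*np.cos(t)*R,y+k*np.sin(t)*R,z) for t in a for z,k in((.207,.95),(.205,1),(.207-h,1))]
    q=np.array([(proj(c,np.array(w),s,1)-[x0,y0]+.5)*U-.5 for w in P])
    m=np.zeros(r.shape,np.uint8);cv2.fillConvexPoly(m,cv2.convexHull(np.round(q*16).astype(np.int32)),255,cv2.LINE_AA,4);return cv2.GaussianBlur(m/255.,(0,0),2)
cost=lambda v:((sil(v)-r)**2).sum()
for y in range(-22,23,6):
    v0=np.array([.532,.351,y,.015]);S=np.vstack([v0]+[v0+d for d in np.diag([.003,.003,5,.005])])
    o=minimize(cost,v0,method="Nelder-Mead",options=dict(initial_simplex=S,maxiter=250));print(o.x,round(o.fun,1))
E
python3 oct.py
```

```text
[  0.5318   0.3515 -16.9897   0.0065] 926.4
[  0.5317   0.3515 -10.292    0.0065] 914.4
[ 0.5319  0.3514 -0.1417  0.0076] 855.2
[0.5319 0.3514 3.4785 0.0073] 851.2
[ 0.5319  0.3515 10.351   0.0075] 868.5
[ 0.5318  0.3515 16.8329  0.0069] 898.4
[ 0.5317  0.3515 22.8856  0.0064] 922.4
[ 0.5319  0.3514 48.1262  0.0073] 851.1
```

```bash
cat >> oct.py <<'E'
print("---")
sat=p[...,2]/(p.sum(2)+1);r=np.clip((sat-.62)/.2,0,1)*(p[...,2]>60);r[290:]=0;r=r.astype(float)
n,l,st,_=cv2.connectedComponentsWithStats((r>.5).astype(np.uint8));k=1+st[1:,4].argmax();r[cv2.dilate((l==k).astype(np.uint8),np.ones((9,9)))==0]=0;print(st[k])
for y in range(-22,24,4):
    g=lambda v:cost([v[0],v[1],y,v[2]]);v0=np.array([.532,.3515,.007]);S=np.vstack([v0]+[v0+d for d in np.diag([.002,.002,.003])])
    o=minimize(g,v0,method="Nelder-Mead",options=dict(initial_simplex=S,maxiter=120));print(y,o.x,round(o.fun,1))
cn=cv2.findContours((r>.5).astype(np.uint8),0,1)[0];cn=max(cn,key=cv2.contourArea);h=cv2.approxPolyDP(cv2.convexHull(cn),4,True)[:,0]
W=np.array([onz(c,(q+.5)/U-.5+[x0,y0],.206,s,1)[:2] for q in h]);E=np.roll(W,-1,0)-W
for q,e in zip(h,E): print(q,round(np.hypot(*e)*1000,1),round(np.degrees(np.arctan2(e[1],e[0]))%45,1))
E
python3 oct.py | sed -n '/---/,$p'
```

```text
---
[  133   127   131   132 12623]
-22 [0.5318 0.3513 0.0084] 861.2
-18 [0.5318 0.3513 0.0083] 869.0
-14 [0.5317 0.3513 0.0083] 870.9
-10 [0.5317 0.3513 0.0083] 854.5
-6 [0.5319 0.3513 0.0088] 811.9
-2 [0.5318 0.3513 0.0088] 761.6
2 [0.5319 0.3512 0.0088] 744.0
6 [0.5318 0.3512 0.0087] 738.6
10 [0.5319 0.3513 0.0087] 754.3
14 [0.5318 0.3513 0.0084] 783.7
18 [0.5318 0.3513 0.0083] 824.6
22 [0.5317 0.3513 0.0081] 855.6
[203 127] 13.1 4.9
[251 162] 2.9 30.0
[258 173] 9.9 5.7
[263 217] 9.0 5.7
[237 250] 8.9 6.5
[196 258] 13.9 5.4
[145 223] 11.0 11.4
[133 175] 9.7 7.5
[160 137] 9.2 8.6
```

```bash
cat > goal.py <<'E'
from plant import *
from h import *
np.set_printoptions(precision=2,suppress=True)
s=get_state()
def to(R,p):
    Rc=Ro.from_euler("xyz",s["eef_rot"],degrees=True)
    print("shift mm",(np.array(p)-s["tcp_pos"])*1000,"rotvec",(R*Rc.inv()).as_rotvec(degrees=True))
def tool(yaw,tilt): return Ro.from_euler("z",yaw,degrees=True)*Ro.from_euler("y",tilt,degrees=True)*Ro.from_euler("xyz",[180,0,-180],degrees=True)
E
python3 - <<'E'
from goal import *
R=tool(5.5,20);p=np.array([.532,.3515,.185])+R.apply([0,0,.019]);print(p,R.as_matrix());to(R,p)
E
```

```text
[0.53 0.35 0.17] [[-0.94 -0.1  -0.34]
 [-0.09  1.   -0.03]
 [ 0.34  0.   -0.94]]
shift mm [   4.33   54.72 -135.53] rotvec [-3.52 20.46 10.14]
```

Request:
move_arm(commands=[[1, 14, 0, -0.8, 5, 2.5, 55], [1, 14, 0, -0.9, 5, 2.5, 55], [1, 14, 0, -0.9, 5.2, 2.5, 55], [1.3, 13, 0, -0.9, 5.2, 2.6, 55], [0, 0, -10, 0, 0, 0, 55], [0, 0, -20, 0, 0, 0, 55], [0, 0, 0, 0, 0, 0, 55], [0, 0, 0, 0, 0, 0, 55]])

```text
time_s: 11.4
tcp_pos: [0.5255, 0.3507, 0.2732]
eef_rot: [180.0, -19.9, -174.6]
contact_force: [-0.6, 1.0, 0.8]
gripper_width: 0.0482
```

```bash
python3 - <<'E'
from goal import *
print(s["eef_rot"],s["joints"],s["gripper_width"])
R=tool(5.5,20);p=np.array([.532,.3515,.185])+R.apply([0,0,.019]);to(R,p)
E
```

```text
[ 179.97  -19.92 -174.6 ] [  43.54   26.76   18.45  -12.27  -97.41 -128.04] 0.04820660997015784
shift mm [   0.04    0.16 -106.09] rotvec [-0.04  0.08  0.11]
```

Request:
move_arm(commands=[[0, 0, -25, 0, 0, 0, 55], [0, 0, -35, 0, 0, 0, 55], [0, 0, -30, 0, 0, 0, 55], [0, 0, -16, 0, 0, 0, 55], [0, 0, 0, 0, 0, 0, 55], [0, 0, 0, 0, 0, 0, 20], [0, 0, 0, 0, 0, 0, 0], [0, 0, 0, 0, 0, 0, 0], [0, 0, 0, 0, 0, 0, 0], [0, 0, 0, 0, 0, 0, 0]], squeeze=40)

```text
time_s: 12.4
tcp_pos: [0.526, 0.3523, 0.1678]
eef_rot: [179.9, -19.8, -174.5]
contact_force: [-0.0, 0.5, 5.6]
gripper_width: 0.0259
```

The 25.9 mm width matches the handle's flats. I'll lift straight up.

Request:
move_arm(commands=[[0, 0, 8, 0, 0, 0, 0], [0, 0, 16, 0, 0, 0, 0], [0, 0, 20, 0, 0, 0, 0], [0, 0, 25, 0, 0, 0, 0], [0, 0, 25, 0, 0, 0, 0], [0, 0, 26, 0, 0, 0, 0], [0, 0, 0, 0, 0, 0, 0], [0, 0, 0, 0, 0, 0, 0], [0, 0, 0, 0, 0, 0, 0]])

```text
time_s: 13.3
tcp_pos: [0.525, 0.3518, 0.2859]
eef_rot: [180.0, -20.0, -174.5]
contact_force: [-0.6, 0.4, -0.6]
gripper_width: 0.0257
```

```bash
cat > final.py <<'E'
from goal import *
# final: lean L, edge point target, grasp 160 mm from edge, mark yaw
L=42;my=4.5;e=np.array([.553,-.081,.030+.025])
R=tool(my,20-L);ax=(Ro.from_euler("z",my,degrees=True)*Ro.from_euler("y",-L,degrees=True)).apply([0,0,1])
p=e+.160*ax+R.apply([0,0,.019])
print(s["eef_rot"],s["joints"],s["gripper_width"],"target",p);to(R,p)
E
python3 final.py
```

```text
[ 179.97  -20.02 -174.54] [  43.6    26.56   19.75  -12.38  -98.95 -128.37] 0.025670302920717 target [ 0.45 -0.09  0.16]
shift mm [ -71.63 -440.6  -129.57] rotvec [  3.62 -41.87  -0.92]
```

Request:
move_arm(commands=[[0, -15, 0, 0, 0, 0, 0], [-3, -30, 0, 0, 0, 0, 0], [-6, -40, 0, 0.3, -3.5, -0.1, 0], [-7, -42, 0, 0.3, -4, -0.1, 0], [-7, -42, 0, 0.4, -4, -0.1, 0], [-7, -42, 0, 0.4, -4, -0.1, 0], [-7, -42, 0, 0.4, -4, -0.1, 0], [-7, -42, -5, 0.4, -4, -0.1, 0], [-7, -42, -10, 0.4, -4, -0.1, 0], [-7, -40, -15, 0.4, -4, -0.1, 0], [-7, -35, -20, 0.3, -4, -0.1, 0], [-5, -20, -20, 0.3, -4, 0, 0], [-2, -8, 0, 0, -2, 0, 0], [0, 0, 0, 0, 0, 0, 0], [0, 0, 0, 0, 0, 0, 0]])

```text
time_s: 14.8
tcp_pos: [0.4531, -0.0885, 0.2165]
eef_rot: [180.0, 21.7, -175.4]
contact_force: [0.3, 0.5, -0.6]
gripper_width: 0.0259
```

```bash
python3 final.py; python3 - <<'E'
from plant import *
from h import *
s=get_state();C={n:capture(n) for n in("top","side")};pickle.dump((C,s),open("c7.pkl","wb"))
S=C["side"]["frame"];T=C["top"]["frame"]
a=cv2.resize(S[140:290,160:293],None,fx=4,fy=4,interpolation=cv2.INTER_CUBIC)[:600];print(a.shape)
im=np.zeros((600,800,3),np.uint8);im[:,:532]=a[:,:532]
im[:268,532:]=cv2.resize(T[160:250,220:310],(268,268),interpolation=cv2.INTER_CUBIC)
cv2.imwrite("pics/c7.png",im);print(proj(C["side"],(.553,-.081,.03),scale=1))
E
```

```text
[ 179.96   21.67 -175.41] [  17.59  -13.67  -44.48    7.65  -38.26 -108.13] 0.0258774117408983 target [ 0.45 -0.09  0.16]
shift mm [  0.3   -0.32 -60.23] rotvec [-0.01 -0.33 -0.1 ]
(600, 532, 3)
[240.33716643 230.90748983]
```

View pics/c7.png

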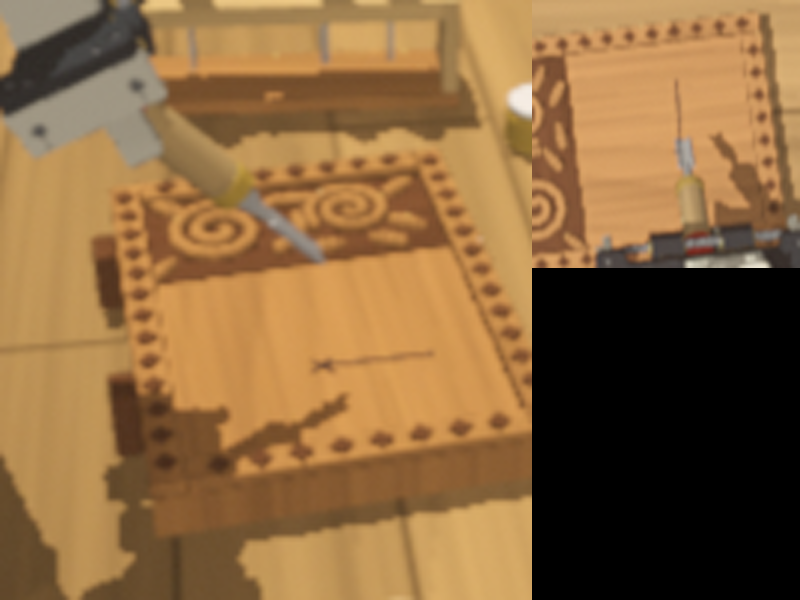

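The side view shows the cross at (322,365), matching the prediction. The gouge edge at (323,261) is straight above it, the handle leans back, and the top view shows the blade along the line. I'll lower it 60 mm.

Request:
move_arm(commands=[[0, 0, -10, 0, 0, 0, 0], [0, 0, -15, 0, 0, 0, 0], [0, 0, -15, 0, 0, 0, 0], [0, 0, -12, 0, 0, 0, 0], [0, 0, -6, 0, 0, 0, 0], [0, 0, 0, 0, 0, 0, 0], [0, 0, 0, 0, 0, 0, 0], [0, 0, 0, 0, 0, 0, 0]])

```text
time_s: 15.7
tcp_pos: [0.454, -0.0879, 0.159]
eef_rot: [179.9, 21.8, -175.4]
contact_force: [-0.5, 0.2, -1.5]
gripper_width: 0.0258
```

```bash
python3 final.py; python3 - <<'E'
from plant import *
from h import *
np.set_printoptions(precision=4,suppress=True)
C,s7=pickle.load(open("c7.pkl","rb"))
print("before: pred edge", proj(C["side"],(.553,-.081,.1152),scale=1),"seen [240.3 204.8]")
s=get_state();C={n:capture(n) for n in("top","side")};pickle.dump((C,s),open("c8.pkl","wb"))
S=C["side"]["frame"];T=C["top"]["frame"]
a=cv2.resize(S[150:275,165:275],None,fx=4.8,fy=4.8,interpolation=cv2.INTER_CUBIC)[:600]
im=np.zeros((600,800,3),np.uint8);im[:,:a.shape[1]]=a
im[:272,528:]=cv2.resize(T[160:250,220:310],(272,272),interpolation=cv2.INTER_CUBIC)
im[300:572,528:]=cv2.resize(S[270:370,200:300],(272,272),interpolation=cv2.INTER_CUBIC)
cv2.imwrite("pics/c8.png",im);print(proj(C["side"],(.553,-.081,.055),scale=1))
E
```

```text
[ 179.94   21.76 -175.38] [  17.37   -9.49  -50.98   10.04  -27.59 -110.78] 0.02577640607296494 target [ 0.45 -0.09  0.16]
shift mm [-0.6  -0.98 -2.69] rotvec [-0.04 -0.25 -0.14]
before: pred edge [239.3251 204.6463] seen [240.3 204.8]
[240.0496 223.4447]
```

View pics/c8.png

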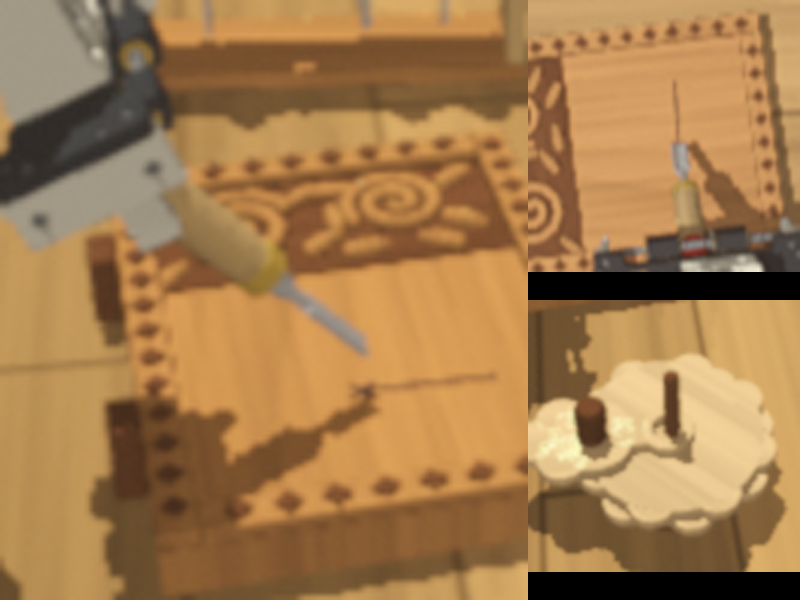

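The edge is at (364,352), 25–28 mm above the cross at (363,390) and touching nothing. The pattern lies flat on the stack with the dowel through its eye. I'll hand in.

```bash
python3 -c "
from plant import *
s=get_state();print(s['time_s'],s['contact_force'],s['qd'].round(2));print(close_job())"
```

```text
15.8 [-0.29168413 -0.02241704 -0.73131524] [-0.11 -0.06 -0.15 -0.05 -0.03 -0.05]
the job is handed in; nothing more can be done
None
```

The job is handed in at 15.8 s. As far as the pictures and readings can show, everything ended where the task asked; the system reported no verdict.

- **Pattern:** I lifted it by the knob, lowered it by its eye over the post and released it. In the last picture it lies flat on the stack with the dowel through the eye. I judged this by eye and did not measure its height.
- **Gouge:** I drew it straight up out of the rack and finished holding it over the cross. The edge is about 25–28 mm above the cross and within 2–3 mm of it sideways. It leans back about 42° and is nearly square to the line. The gripper reads 25.8 mm, which fits the 26 mm handle, and the force reading is near zero.
- **Change of plan:** With the hand in line with the handle, the final tilt ran into the joint 3 limit in an empty-hand test. I therefore gripped the gouge with the hand tilted 20° the other way.
- **Small disagreements:** The edge shows about 2 mm further along x than predicted. The tool sits about 3 mm higher than the intended height. Both are within tolerance.
- **Not checked:** I never had a close view of the hollow, so "hollow up" rests on the stated axes and the measured handle yaw of 5.5°. I did not measure the other tools, mallet, tin or slip afterwards, but no contact with them was planned or seen.

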